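# Square arbor into the stiff gear

## Task

Take the arbor with the flat-sided head out of the rack, set its nose in the hole of the gear on the bearing stand, and turn it under light pressure until its square shank finds the square hole; then slide it fully home, so that its collar sits flat on the gear, and let go. Go gently, never force it, and leave the round arbor, the V-block and the tape roll where they are.

Things in the scene. Friction and masses are not known exactly. Their poses are not given: they have to be found in the camera images.
- square_arbor: loose plain steel arbor, 0.1-0.2 kg, hanging upright by its collar in a rack hole, free to turn. Origin on its axis at the shoulder (underside of the collar), z up. Collar 34 mm diameter, z 0 to 6 mm. Above it the head: a flat tang 30 mm along x, 14 mm thick along y, z 6 to 44 mm; pinch it across y. Below, a square shank (see point arbor_nose)
- arbor_nose (a point): tip of the square arbor, on its axis 50 mm below the shoulder; axes as the arbor. The shank below the collar is 14 x 14 mm square, its faces across the arbor's x and y, 40 mm long (z 0 to -40 mm of the arbor); then a round nose 10 mm long, 13 mm diameter, tapering over its last 4 mm to an 8 mm tip
- round_arbor: bystander in the same rack: steel arbor with a round 14 mm shank, the same collar and nose, and a round black 24 mm knob as head, its top 34 mm above the collar's underside, where the origin is. Leave it alone
- rack: fixed grey sheet-metal rack on two legs, origin under its centre on the bench. Level 5 mm plate, 210 mm (y) x 70 mm (x), its upper side 100 mm above the bench, with a row of 4 holes of 25 mm along y. The two arbors hang in it by their collars (shoulders 100 mm above the bench) in the two outer holes, 141 mm apart
- bearing_stand: fixed bearing stand, origin under its centre on the bench: grey foot 110 (x) x 90 (y) x 10 mm, round aluminium housing 60 mm in diameter, and on top a dark gear 64 mm across, upper face 70 mm above the bench. The gear has a vertical axis and turns only stiffly (0.08 N m, more than the rub of an arbor pressed on it with 10 N). Below the gear the housing is hollow: the arbor touches no bottom
- mouth (a point): centre of the mouth of the gear's square through hole, 15.2 x 15.2 mm, 23 mm long, in a 26 mm square bush (sides parallel), 71 mm above the bench. Axes are the stand's, NOT the gear's: the hole's angle is random, not measured, to be found by feel or sight; the square enters within about 0.08 rad of it. The shoulder is 40 mm above this point while the square rests on the bush, at it when home
- v_block: bystander: small loose steel block with a V groove, 45 x 44 mm, 34 mm high, on the bench behind the stand; origin under its centre
- tape_roll: bystander: loose roll of yellow tape, 88 mm in diameter, 19 mm high, lying flat on the bench between stand and rack, behind; origin under its centre
There are look-alikes about, which are no part of the job. Leave any red look-alike of the square_arbor alone.

How it is judged:
By the outcome, as a careful person would: the job done as asked, in the order asked, and still so for the second after the job is handed in, with the robot touching nothing.
It also fails if it takes over 64 s, if anything falls off the work surface, if the arm or the gripper's body presses on something with over 40 N, if the wrist force passes 120 N, or if a joint passes its speed limit or range.

## Robot

A 6-joint arm with a two-finger parallel gripper is mounted at the origin on a cart in front of the work surface, level with it; the furniture and walls round the work are solid. World frame = base frame: x ahead of the robot, y to its left, z up, the work surface at z = 0. Lengths are in m, angles in rad, forces in N, time in s.
With the tool pointing down it reaches from about 0.225 to 0.725 m from the base axis. Payload 3.1 kg.
Tool frame: the origin (TCP) lies at the very end of the fingers, on their centre line; the grasp point (between the pads) lies 19 mm behind it; z points along the fingers, y is the line along which they close (so a half turn about z gives the same grasp; the last joint's range is limited). The gripper opens to 85 mm and grips with 20 to 120 N. Pads are 22 mm wide; open, the fingers measure 114 mm over their backs; the gripper's body (76 mm by 85 mm) begins 54 mm behind the grasp point. The pads swing forward as they close: fully open they stand 13 mm farther back than shut.
Start: joints at [0.983, 0.048, 0.099, 1.622, 0, 1.443], TCP at [0.233, 0.47, 0.192] pointing down, gripper open.
Joint ranges: [-2.91, 2.91], [-0.99, 1.94], [-1.21, 1.42], [-2.12, 2.29], [-1.49, 1.47], [-3.14, 3.14]. Speed limits (rad/s): [2.79, 2.79, 3.14, 3.14, 3.14, 3.14].

## Interface

Orientations are given as [roll, pitch, yaw] about the fixed x, y, z axes, in that order (R = Rz(yaw) Ry(pitch) Rx(roll)).
In Python, from bench import arm, get_image, calibration, workorder, recognise gives the robot as it stands.
- The arm moves only by the shell command python3 -m pendant 'ROWS' [OPENING]. ROWS is JSON, a list of rows, each a list of 2 entries, a list of its own where there are three numbers: the shift along the tool's x, y, z in mm, then the turn about the tool's z in degrees. In form: [[[dx, dy, dz], turn], ...]. A call has exactly 8 rows; each row is the pose to reach, as a shift and turn from the pose commanded when the call began, along the tool's axes at that moment; what a row does not reach only later rows make up. A row lasts 1/12 s, in which the tool goes at most 41.7 mm and 7.16 degrees, less where a joint would pass 70% of its speed; a pose out of reach is approached as far as the arm can. A call with a gripper value outside its range is refused whole. OPENING is the finger opening in mm, from 0 to 85.4, set as the call begins (- or left out, the last holds). The fingers move at their own pace and stop on an object; the grip force is fixed at half the most. Time passes only in rows, so rows that repeat a pose let the fingers close, or fill a call up. It gives the time, the measured TCP pose, the force, the opening and the grip force at its end, in the units of the state.
- arm.state(): the state, without advancing time (a new reading comes with each control period).
- get_image(name): name is "scene" or "top" or "wrist"; returns (picture, depth): 384x512x3 uint8, blue, green, red; 384x512 float32, m along the optical axis (not along the pixel's ray), 0 where there is no reading.
- calibration(name): a dict with "camera_matrix" (3x3 intrinsics, pixels), "cam_to_world" (4x4, takes a point from camera to world coordinates). Camera axes: x right, y down, z forward; pixel columns grow to the right and rows downward; lengths in m; the calibration is good to about 2 mm. A picture is of the moment at which its call begins: read the wrist's pose just before it. calibration takes no time and is no camera call; for the wrist camera it gives the pose at the moment of the call.
- workorder.hand_in(): hands the job in; it is judged then, once.
Trained networks look in the newest picture that a camera, given by its name, has taken for a name from the list of things; names that differ only in an ending like _2 or _b are one class to them, and where a whole thing is asked for, a point or a joint stands for the part that bears it (a point fixed in the world has none). Each returns a list of dicts, best first, with "conf" (0 to 1); they miss things now and then, are a little off and sometimes report something else, mostly with a low value. They report only what shows in the picture. A call takes as long as a camera call. They do not tell look-alikes from the thing itself.
- recognise(label, camera): "xyz" ([x, y, z] in m, in world coordinates, good to about 4 mm: the middle of the surface that is visible of it).
The state is a dict: "t": time; "qpos": joint angles; "joint_velocities": joint speeds; "joint_efforts": joint torques, N m; "ee_pos": TCP position; "tcp_rot": TCP orientation; "force": force on the tool from outside, world axes, zero at the start; "wrist_torque": the same for the moment, N m; "opening": finger opening in m; "finger_force": force on a finger pad.
Only numpy, scipy, OpenCV 4.12 (cv2) and the standard library are available. Lean on these libraries where they do the work, as an engineer would, in place of code of your own. Each camera call takes 0.05 s, during which the arm holds its last target. There are 200 camera calls.

## Working session

There is one attempt and no reset: what is moved stays moved. The work goes in short steps, Python scripts to look and compute and a shell command to move; the robot and the scene stay as the last step left them, time stands still between calls to the robot, and variables do not carry over. Pictures are saved under pics/ and viewed, at most 10 in all, crops included, and the job is handed in when it is done.

```bash
mkdir -p pics; ls
python3 - <<'E'
from bench import arm,get_image,calibration,recognise
import cv2,numpy as np
s=arm.state();print(s['t'],s['ee_pos'],s['tcp_rot'],s['opening'])
for c in ['scene','top']:
    im,d=get_image(c);cv2.imwrite(f'pics/{c}0.png',im);np.save(f'pics/{c}0.npy',d)
    k=calibration(c);print(c,np.round(k['camera_matrix'],1).tolist(),np.round(k['cam_to_world'],3).tolist())
    for n in ['square_arbor','round_arbor','rack','bearing_stand','mouth','v_block','tape_roll']:
        try:
            print(n,[(np.round(r['xyz'],3).tolist(),round(r['conf'],2)) for r in recognise(n,c)[:4]])
        except Exception as e: print(n,e)
a=cv2.hconcat([cv2.imread('pics/scene0.png'),cv2.imread('pics/top0.png')]);cv2.imwrite('pics/both0.png',cv2.resize(a,(800,300)))
E
```

```text
pics
0.0 [0.23257509 0.46986716 0.1911924 ] [-3.13919226e+00 -3.01721204e-04  2.68185488e+00] 0.08531000508357055
scene [[372.8, 0.0, 253.6], [0.0, 372.8, 190.7], [0.0, 0.0, 1.0]] [[0.845, -0.229, 0.483, 0.141], [-0.535, -0.387, 0.751, -0.655], [0.015, -0.893, -0.449, 0.492], [0.0, 0.0, 0.0, 1.0]]
square_arbor [([0.583, -0.134, 0.068], 0.76), ([0.484, -0.159, 0.122], 0.74)]
round_arbor [([0.459, -0.297, 0.121], 0.93)]
rack [([0.465, -0.311, 0.086], 0.56)]
bearing_stand [([0.546, 0.107, 0.026], 0.84)]
mouth [([0.546, 0.113, 0.02], 0.56)]
v_block [([0.677, 0.102, 0.024], 0.62), ([0.629, 0.028, 0.017], 0.36)]
tape_roll [([0.628, 0.026, 0.016], 0.75)]
top [[389.7, 0.0, 263.8], [0.0, 389.7, 196.5], [0.0, 0.0, 1.0]] [[0.139, -0.969, 0.205, 0.344], [-0.99, -0.136, 0.029, -0.032], [-0.0, -0.207, -0.978, 1.059], [0.0, 0.0, 0.0, 1.0]]
square_arbor [([0.489, -0.143, 0.133], 0.6)]
round_arbor [([0.468, -0.28, 0.13], 0.58)]
rack [([0.476, -0.209, 0.098], 0.58), ([0.487, -0.141, 0.133], 0.34)]
bearing_stand [([0.552, 0.122, 0.008], 0.95)]
mouth [([0.548, 0.127, 0.011], 0.89)]
v_block [([0.677, 0.116, 0.03], 0.74)]
tape_roll [([0.616, 0.033, 0.02], 0.9)]
```

View pics/scene0.png

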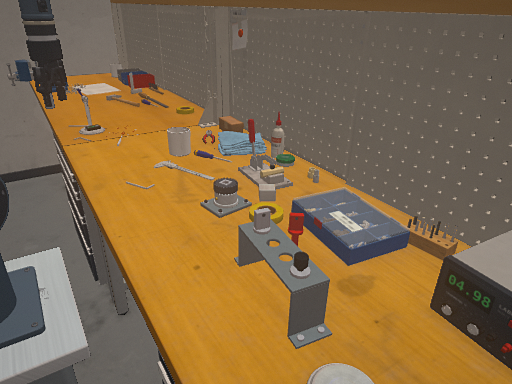

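View pics/top0.png

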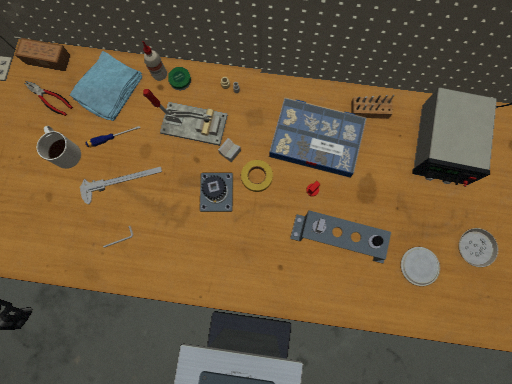

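```bash
cat > h.py <<'E'
import numpy as np,cv2
from bench import arm,get_image,calibration
def back(c,d,us,vs,k=None):
    k=k or calibration(c);K=k['camera_matrix'];T=k['cam_to_world']
    us=np.asarray(us,float);vs=np.asarray(vs,float)
    P=np.stack([(us-K[0][2])/K[0][0]*d,(vs-K[1][2])/K[1][1]*d,d],-1)
    return P@np.array(T)[:3,:3].T+np.array(T)[:3,3]
def cloud(c,d,k=None):
    v,u=np.mgrid[:d.shape[0],:d.shape[1]];return back(c,d,u,v,k)
E
python3 - <<'E'
from h import *
im=cv2.imread('pics/top0.png');d=np.load('pics/top0.npy')
a=cv2.resize(im[160:216,190:240],(400,448),interpolation=cv2.INTER_CUBIC)
b=cv2.resize(im[204:260,290:340],(400,448),interpolation=cv2.INTER_CUBIC)
cv2.imwrite('pics/crop0.png',cv2.hconcat([a,b]))
P=cloud('top',d)
def st(n,box,lo,hi):
    u0,u1,v0,v1=box;Q=P[v0:v1,u0:u1].reshape(-1,3);m=(Q[:,2]>lo)&(Q[:,2]<hi);Q=Q[m]
    r=cv2.minAreaRect((Q[:,:2]*1000).astype(np.float32))
    print(n,len(Q),Q.mean(0).round(4),[np.round(x,1) for x in r])
st('gear',(195,240,160,216),.064,.085)
st('foot',(195,240,160,216),.004,.02)
st('head',(300,340,204,250),.135,.16)
st('head+collar',(300,340,204,250),.103,.16)
st('rack',(285,400,204,265),.09,.103)
st('knob',(360,395,220,260),.125,.15)
E
```

```text
gear 371 [0.5596 0.1327 0.0678] [array([560.4, 133.3]), array([61.7, 61.3]), np.float64(52.3)]
foot 747 [0.5529 0.1275 0.0089] [array([577.2, 136.2]), array([147.3,  92.2]), np.float64(6.6)]
head 76 [ 0.4873 -0.1476  0.141 ] [array([ 488.2, -148. ]), array([14. , 30.3]), np.float64(80.2)]
head+collar 140 [ 0.4864 -0.1462  0.1271] [array([ 487.9, -148.3]), array([32. , 30.6]), np.float64(80.7)]
rack 1989 [ 0.4783 -0.2179  0.0979] [array([ 479.6, -218.6]), array([211.4,  71.4]), np.float64(83.0)]
knob 82 [ 0.4703 -0.287   0.1315] [array([ 470.1, -286.6]), array([21.7, 22. ]), np.float64(2.8)]
```

View pics/crop0.png

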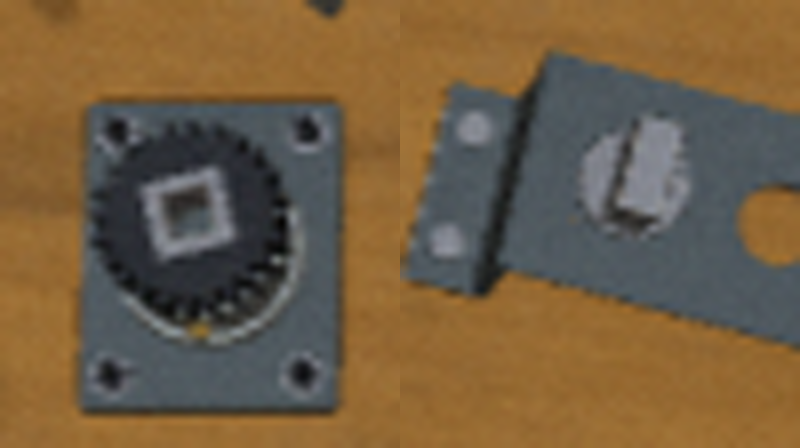

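The red one at scene (296,224) / top (313,188) is a look-alike. The grey one with the flat tang, scene (262,220) / top (320,226), hangs in the rack's left outer hole and fits the description: the crop shows a grey flat head on a collar, head 14 x 30 mm at (0.488,-0.148), top at about 0.144. The gear's bush is at top (213,187). I'll move over the gear now.

```bash
python3 -m pendant '[[[-20,-10,-6],-2],[[-58,-28,-14],-4],[[-97,-46,-22],-6],[[-135,-65,-30],-8],[[-174,-83,-38],-10],[[-212,-101,-46],-12],[[-250,-120,-50],-14],[[-289,-138,-55],-16.5]]' 85
cat >> h.py <<'E'
from scipy.spatial.transform import Rotation as Ro
def rows(target,yaw=None):
    """shift in tool axes (mm) and turn (deg) from the measured pose"""
    s=arm.state();R=Ro.from_euler('xyz',s['tcp_rot'])
    d=R.inv().apply(np.array(target)-s['ee_pos'])*1000
    y0=np.degrees(s['tcp_rot'][2]);print('t',round(s['t'],2),'pos',np.round(s['ee_pos'],4),'rot',np.round(np.degrees(s['tcp_rot']),2),'F',np.round(s['force'],2),'op',round(s['opening']*1e3,1))
    print('shift',d.round(1),'turn',None if yaw is None else round(-((yaw-y0+180)%360-180),2))
E
python3 -c "
from h import *
k=calibration('wrist');s=arm.state();R=Ro.from_euler('xyz',s['tcp_rot']).as_matrix();T=np.array(k['cam_to_world'])
print(np.round(k['camera_matrix'],1).tolist());print('cam in tool',R.T@(T[:3,3]-s['ee_pos']),'\n',(R.T@T[:3,:3]).round(3))
rows([.5,.13,.25],170.2)"
```

```text
t: 1.47
ee_pos: [0.4252, 0.225, 0.2471]
tcp_rot: [3.141, 0.001, 2.972]
force: [-0.2, 1.0, -0.3]
opening: 0.0848
finger_force: 0.0
[[311.8, 0.0, 254.8], [0.0, 311.8, 186.7], [0.0, 0.0, 1.0]]
cam in tool [ 0.06632054  0.00095239 -0.1804552 ] 
 [[ 0.    -0.965 -0.261]
 [ 1.     0.     0.001]
 [-0.001 -0.261  0.965]]
t 1.47 pos [0.4252 0.225  0.2471] rot [1.7996e+02 7.0000e-02 1.7027e+02] F [-0.19  1.04 -0.31] op 84.8
shift [-89.7 -81.   -2.9] turn 0.07
```

```bash
python3 -m pendant '[[[-16,-9,8],0],[[-40,-22,20],0],[[-70,-38,36],0],[[-98,-54,51],0],[[-118,-65,61],0],[[-127,-70,66],0],[[-129,-71,67],0],[[-129,-71,67],0]]'
python3 - <<'E'
from h import *
k=calibration('wrist');im,d=get_image('wrist')
rows([.488,-.148,.2],170.2)
cv2.imwrite('pics/w1.png',im);np.save('pics/w1.npy',d)
P=cloud('wrist',d,k);np.save('pics/w1P.npy',P)
m=(P[...,2]>.06)&(P[...,2]<.085)&(abs(P[...,0]-.56)<.06)&(abs(P[...,1]-.133)<.06)
Q=P[m];print(len(Q),Q.mean(0),np.percentile(Q[:,2],[5,50,95]),cv2.minEnclosingCircle((Q[:,:2]*1000).astype(np.float32)))
v,u=np.nonzero(m);print(u.min(),u.max(),v.min(),v.max())
c=im[max(v.min()-5,0):v.max()+5,u.min()-5:u.max()+5];cv2.imwrite('pics/w1c.png',cv2.hconcat([cv2.resize(c,(400,400)),cv2.resize(im,(400,400))]))
E
```

```text
t: 2.13
ee_pos: [0.5388, 0.1346, 0.1789]
tcp_rot: [3.141, -0.001, 2.969]
force: [0.0, 0.1, 1.5]
opening: 0.0852
finger_force: 0.0
t 2.18 pos [0.5387 0.1353 0.1798] rot [ 1.7996e+02 -2.0000e-02  1.7018e+02] F [ 0.45 -0.02 -1.02] op 84.8
shift [   1.7 -287.8  -20.4] turn -0.02
2829 [0.55748162 0.1340082  0.06862269] [0.06495001 0.06888394 0.07041299] ((558.8146362304688, 133.6444091796875), 32.039772033691406)
224 289 161 225
```

View pics/w1c.png

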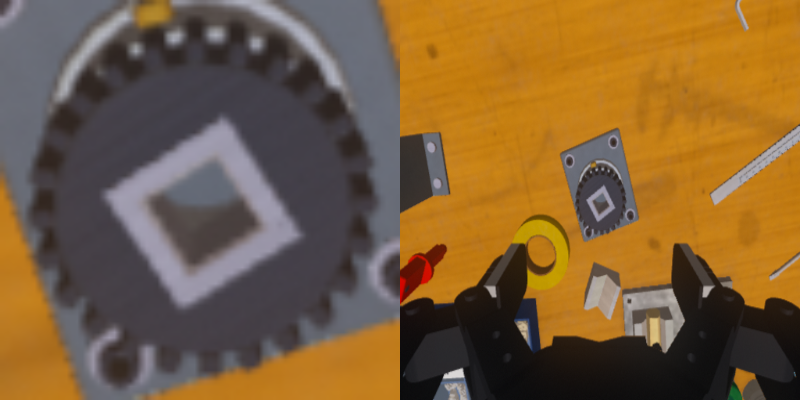

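The wrist picture shows the stand, with the bush as a tilted light square at full-picture pixel ~(256,195). I'll fit it and check its size.

```bash
cat >> h.py <<'E'
def bush(im,k,c=(256,195),r=24,z=.071):
    g=cv2.cvtColor(im,cv2.COLOR_BGR2GRAY);s=np.zeros_like(g);cv2.circle(s,c,r,255,-1)
    t,_=cv2.threshold(g[s>0].reshape(-1,1),0,255,cv2.THRESH_OTSU)
    b=((g>t)&(s>0)).astype(np.uint8)
    cn=max(cv2.findContours(b,cv2.RETR_EXTERNAL,cv2.CHAIN_APPROX_NONE)[0],key=cv2.contourArea).reshape(-1,2)
    T=np.array(k['cam_to_world']);K=np.array(k['camera_matrix'])
    ray=np.c_[cn,np.ones(len(cn))]@np.linalg.inv(K).T@T[:3,:3].T
    X=T[:3,3]+ray*((z-T[2,3])/ray[:,2])[:,None]
    return cn.mean(0),cv2.minAreaRect((X[:,:2]*1000).astype(np.float32))
E
python3 - <<'E'
from h import *
im=cv2.imread('pics/w1.png');print(bush(im,calibration('wrist')))
P=np.load('pics/w1P.npy');g=P[190:210,250:262]
# gear circle from its upper face; head of arbor not in view
m=(P[...,2]>.066)&(P[...,2]<.074)&(abs(P[...,0]-.56)<.05)&(abs(P[...,1]-.133)<.05)
print(cv2.minEnclosingCircle((P[m][:,:2]*1000).astype(np.float32)))
im=cv2.imread('pics/top0.png');print(bush(im,calibration('top'),(213,187),10))
E
```

```text
(array([256.46511628, 195.05813953]), ((559.3362426757812, 134.63650512695312), (25.998693466186523, 26.2086124420166), 22.603506088256836))
((558.875732421875, 133.64413452148438), 32.03202438354492)
(array([213.25714286, 186.17142857]), ((560.073974609375, 131.41897583007812), (26.72111701965332, 26.43231773376465), 23.22966194152832))
```

```bash
python3 -m pendant '[[[0,-20,-8],0],[[0,-60,-16],0],[[1,-101,-24],0],[[1,-142,-32],0],[[1,-183,-40],0],[[2,-224,-40],0],[[2,-262,-40],0],[[2,-288,-40],0]]' 60
python3 - <<'E'
from h import *
k=calibration('wrist');im,d=get_image('wrist')
rows([.488,-.148,.111],170.2)
k2=calibration('wrist');print(np.abs(np.array(k['cam_to_world'])-np.array(k2['cam_to_world'])).max())
cv2.imwrite('pics/w2.png',im)
P=cloud('wrist',d,k)
near=(abs(P[...,0]-.488)<.03)&(abs(P[...,1]+.148)<.03)
for lo,hi in((.138,.15),(.103,.11)):
    m=near&(P[...,2]>lo)&(P[...,2]<hi);Q=P[m];v,u=np.nonzero(m)
    print(len(Q),Q.mean(0),u.min(),u.max(),v.min(),v.max(),cv2.minAreaRect((Q[:,:2]*1000).astype(np.float32)))
c=im[v.min()-30:v.max()+30,u.min()-30:u.max()+30]
cv2.imwrite('pics/w2c.png',cv2.resize(c,(400,400)))
E
```

```text
t: 2.85
ee_pos: [0.4876, -0.1504, 0.2215]
tcp_rot: [-3.14, 0.004, 2.97]
force: [0.6, -0.1, -0.9]
opening: 0.0595
finger_force: 0.0
t 2.9 pos [ 0.487  -0.1542  0.221 ] rot [-1.7970e+02  1.6000e-01  1.6995e+02] F [-0.29 -2.2  -0.29] op 59.6
shift [  0.4   6.8 109.9] turn -0.25
0.004261245623327664
574 [ 0.48617897 -0.14716234  0.14252257] 249 265 163 197 ((487.0008239746094, -147.33511352539062), (13.916119575500488, 30.2772159576416), 80.34786987304688)
414 [ 0.48469112 -0.14745678  0.1049243 ] 240 273 154 185 ((485.2177734375, -147.4751739501953), (32.8433837890625, 30.129615783691406), 84.88450622558594)
```

View pics/w2c.png

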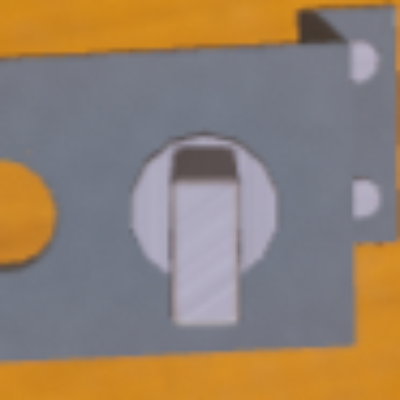

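The crop shows the grey tang upright in the picture, aligned with the tool, on its collar. Fingers close across its 14 mm. Descending partway, then settling.

```bash
python3 -m pendant '[[[1,0,0],0],[[1,0,10],0],[[1,0,28],0],[[1,0,46],0],[[1,0,56],0],[[1,0,60],0],[[1,0,60],0],[[1,0,60],0]]' 50
python3 - <<'E'
from h import *
k=calibration('wrist');im,d=get_image('wrist')
rows([.487,-.1475,.111],170.2)
P=cloud('wrist',d,k)
near=(abs(P[...,0]-.488)<.03)&(abs(P[...,1]+.148)<.03)
for lo,hi in((.138,.15),(.103,.11)):
    m=near&(P[...,2]>lo)&(P[...,2]<hi);Q=P[m]
    if len(Q)>9: print(len(Q),Q.mean(0),cv2.minAreaRect((Q[:,:2]*1000).astype(np.float32)))
E
```

```text
t: 3.57
ee_pos: [0.4873, -0.1477, 0.1596]
tcp_rot: [3.142, 0.0, 2.971]
force: [-0.1, -0.8, 0.2]
opening: 0.0499
finger_force: 0.0
t 3.62 pos [ 0.4876 -0.1482  0.1602] rot [-1.7998e+02  9.0000e-02  1.7021e+02] F [-0.11  0.23  0.09] op 49.8
shift [ 0.8  0.6 49.2] turn 0.01
917 [ 0.48601947 -0.14707908  0.1425844 ] ((486.7357177734375, -147.473876953125), (14.247657775878906, 30.215255737304688), 80.76403045654297)
618 [ 0.48440582 -0.14701513  0.10501505] ((485.2296447753906, -147.29879760742188), (32.374183654785156, 30.369665145874023), 79.89911651611328)
```

```bash
python3 -m pendant '[[[1,0.5,8],0],[[1,0.5,22],0],[[1,0.5,36],0],[[1,0.5,45],0],[[1,0.5,49],0],[[1,0.5,49],0],[[1,0.5,49],0],[[1,0.5,49],0]]' 40
python3 -m pendant '[[[0,0,0],0],[[0,0,0],0],[[0,0,0],0],[[0,0,0],0],[[0,0,0],0],[[0,0,0],0],[[0,0,0],0],[[0,0,0],0]]' 5
```

```text
t: 4.28
ee_pos: [0.4867, -0.1483, 0.1112]
tcp_rot: [-3.141, 0.002, 2.97]
force: [0.6, 0.3, -0.2]
opening: 0.0405
finger_force: 0.0
t: 4.95
ee_pos: [0.4861, -0.1479, 0.1102]
tcp_rot: [3.142, -0.0, 2.97]
force: [0.0, -0.4, -0.7]
opening: 0.0046
finger_force: 0.0
```

Run:
```python
from h import *
k=calibration('wrist');im,d=get_image('wrist');i2,d2=get_image('scene')
rows([.487,-.1475,.111],170.2)
c=i2[170:300,210:360]
cv2.imwrite('pics/g1.png',cv2.hconcat([cv2.resize(im,(400,400)),cv2.resize(c,(400,400))]))
```

```text
t 5.05 pos [ 0.4861 -0.1479  0.1102] rot [180.    -0.   170.16] F [-0.74 -0.21  0.1 ] op 4.8
shift [-0.8  0.6 -0.8] turn -0.04
```

View pics/g1.png

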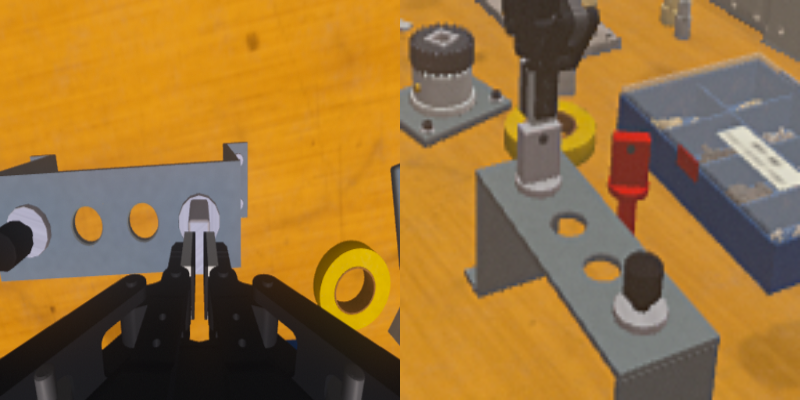

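The fingers shut at 4.8 mm without touching: in the wrist view their tips are at (195,240) with the head at (200,215), so they're not round the tang. Measuring where the tips really are.

Run:
```python
from h import *
for cam in('scene','wrist'):
    k=calibration(cam);im,d=get_image(cam);P=cloud(cam,d,k);g=im.max(2)
    m=(abs(P[...,0]-.49)<.06)&(abs(P[...,1]+.148)<.045)&(P[...,2]>.104)&(P[...,2]<.22)&(d>0)
    print(cam)
    for lo in np.arange(.104,.2,.008):
        for nm,q in(('dark',g<75),('lite',g>=75)):
            s=m&q&(P[...,2]>=lo)&(P[...,2]<lo+.008);Q=P[s]
            if len(Q)>3: print(round(lo,3),nm,len(Q),Q.min(0).round(3),Q.max(0).round(3))
rows([.487,-.1475,.111],170.2)
print(np.round(arm.state()['qpos'],4))
```

```text
scene
0.104 lite 93 [ 0.469 -0.166  0.104] [ 0.498 -0.138  0.112]
0.112 lite 56 [ 0.47  -0.158  0.112] [ 0.5   -0.144  0.12 ]
0.12 lite 59 [ 0.47  -0.159  0.12 ] [ 0.498 -0.143  0.128]
0.128 lite 52 [ 0.471 -0.158  0.128] [ 0.498 -0.142  0.136]
0.136 lite 86 [ 0.47  -0.159  0.136] [ 0.5   -0.141  0.144]
0.144 lite 19 [ 0.473 -0.159  0.144] [ 0.491 -0.144  0.152]
0.152 dark 21 [ 0.475 -0.163  0.154] [ 0.489 -0.142  0.16 ]
0.152 lite 17 [ 0.473 -0.158  0.152] [ 0.493 -0.135  0.159]
0.16 dark 37 [ 0.474 -0.165  0.16 ] [ 0.489 -0.142  0.168]
0.16 lite 18 [ 0.472 -0.157  0.16 ] [ 0.477 -0.14   0.168]
0.168 dark 35 [ 0.473 -0.165  0.168] [ 0.489 -0.142  0.176]
0.168 lite 19 [ 0.473 -0.157  0.168] [ 0.477 -0.141  0.175]
0.176 dark 41 [ 0.473 -0.165  0.176] [ 0.489 -0.141  0.184]
0.176 lite 21 [ 0.472 -0.16   0.177] [ 0.495 -0.131  0.184]
0.184 dark 16 [ 0.47  -0.165  0.185] [ 0.487 -0.136  0.191]
0.184 lite 9 [ 0.472 -0.155  0.184] [ 0.477 -0.136  0.191]
0.192 dark 78 [ 0.466 -0.183  0.192] [ 0.493 -0.116  0.2  ]
0.192 lite 4 [ 0.47  -0.182  0.194] [ 0.488 -0.117  0.197]
0.2 dark 97 [ 0.466
[... 766 characters left out ...]
.176]
0.176 dark 227 [ 0.473 -0.161  0.176] [ 0.491 -0.13   0.184]
0.176 lite 223 [ 0.473 -0.162  0.176] [ 0.49  -0.136  0.184]
0.184 dark 786 [ 0.47  -0.17   0.184] [ 0.497 -0.122  0.192]
0.184 lite 220 [ 0.471 -0.17   0.184] [ 0.498 -0.122  0.192]
0.192 dark 2341 [ 0.467 -0.184  0.192] [ 0.501 -0.109  0.2  ]
0.192 lite 138 [ 0.467 -0.185  0.192] [ 0.5   -0.109  0.2  ]
0.2 dark 5453 [ 0.467 -0.188  0.2  ] [ 0.501 -0.103  0.208]
0.2 lite 79 [ 0.467 -0.188  0.2  ] [ 0.5   -0.103  0.208]
t 5.15 pos [ 0.4861 -0.1479  0.1102] rot [ 1.8000e+02 -1.0000e-02  1.7015e+02] F [-0.02 -0.41 -0.3 ] op 4.9
shift [-0.8  0.6 -0.8] turn -0.05
[-4.275e-01  1.300e-03 -1.117e-01  1.458e+00  0.000e+00 -2.556e-01]
```

Both cameras put the finger ends at z ≈ 0.152, with the reported TCP at 0.110. The fingers end about 42 mm short of the reported point, so they closed above the tang (top 0.144). x and y agree. I'll open, go down about 38 mm in steps while watching the force, and check again with depth.

```bash
python3 -m pendant '[[[0,0,0],0],[[0,0,0],0],[[0,0,0],0],[[0,0,4],0],[[0,0,8],0],[[0,0,12],0],[[0,0,16],0],[[0,0,16],0]]' 40
python3 -m pendant '[[[0,0,4],0],[[0,0,8],0],[[0,0,12],0],[[0,0,15],0],[[0,0,18],0],[[0,0,20],0],[[0,0,20],0],[[0,0,20],0]]'
cat >> h.py <<'E'
def tips(cam='scene',c=(.487,-.148)):
    k=calibration(cam);im,d=get_image(cam);P=cloud(cam,d,k);g=im.max(2)
    m=(abs(P[...,0]-c[0])<.03)&(abs(P[...,1]-c[1])<.05)&(P[...,2]>.104)&(P[...,2]<.22)&(d>0)&(g<75)
    z=np.sort(P[m][:,2]);print(cam,'dark z low',z[:12:3].round(4));return im
E
python3 - <<'E'
from h import *
im=tips('scene');tips('wrist');rows([.487,-.1475,.07],170.2)
cv2.imwrite('pics/g2.png',cv2.resize(im[170:300,210:360],(450,390)))
E
```

```text
t: 5.82
ee_pos: [0.4852, -0.1475, 0.0927]
tcp_rot: [3.141, -0.002, 2.97]
force: [-0.8, 0.1, -0.7]
opening: 0.0401
finger_force: 0.0
t: 6.48
ee_pos: [0.486, -0.1479, 0.0741]
tcp_rot: [3.142, -0.0, 2.97]
force: [0.1, -0.1, -0.0]
opening: 0.0398
finger_force: 0.0
scene dark z low [0.1154 0.1176 0.1203 0.1217]
wrist dark z low [0.1129 0.1142 0.1143 0.1148]
t 6.58 pos [ 0.4863 -0.148   0.0745] rot [-1.7999e+02  2.0000e-02  1.7015e+02] F [-0.54 -0.82 -0.92] op 39.7
shift [-0.6  0.6  4.5] turn -0.05
```

View pics/g2.png

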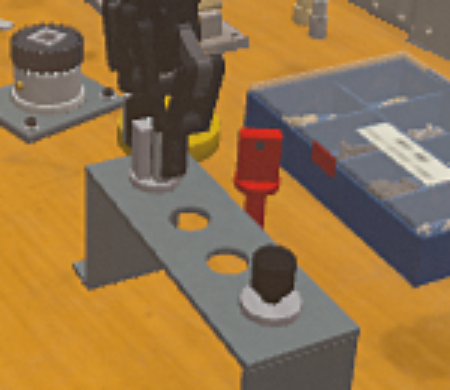

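Now the fingers straddle the tang, with tips at about 0.114 and no contact. Closing.

```bash
python3 -m pendant '[[[0,0,0],0],[[0,0,0],0],[[0,0,0],0],[[0,0,0],0],[[0,0,0],0],[[0,0,0],0],[[0,0,0],0],[[0,0,0],0]]' 5
python3 -m pendant '[[[0,0,-2],0],[[0,0,-5],0],[[0,0,-9],0],[[0,0,-14],0],[[0,0,-20],0],[[0,0,-25],0],[[0,0,-28],0],[[0,0,-30],0]]'
```

```text
t: 7.25
ee_pos: [0.4864, -0.1481, 0.0746]
tcp_rot: [-3.141, 0.001, 2.97]
force: [1.2, -0.6, 2.2]
opening: 0.0132
finger_force: 59.4
t: 7.92
ee_pos: [0.4866, -0.1482, 0.1052]
tcp_rot: [-3.141, 0.001, 2.97]
force: [-1.1, -0.0, -2.1]
opening: 0.0131
finger_force: 59.0
```

Gripped at 13 mm, and the shoulder is about 25.4 mm above the reported TCP. Lift clear, then carry to the stand.

```bash
python3 -m pendant '[[[0,0,-6],0],[[0,0,-16],0],[[0,0,-28],0],[[0,0,-40],0],[[0,4,-50],0],[[-1,14,-55],0],[[-3,32,-56],0],[[-5,60,-56],0]]'
python3 -m pendant '[[[-3,32,0],-3],[[-6,70,0],-6],[[-9,108,0],-9],[[-12,146,0],-12],[[-15,182,0],-15],[[-17,210,0],-18],[[-18,226,0],-20],[[-18,230,0],-22]]'
python3 -c "
from h import *
rows([.559,.1338,.11],202.6)"
```

```text
t: 8.58
ee_pos: [0.5022, -0.0902, 0.1617]
tcp_rot: [-3.141, 0.002, 2.967]
force: [0.9, 0.8, -1.7]
opening: 0.0133
finger_force: 58.9
t: 9.25
ee_pos: [0.5584, 0.1384, 0.1602]
tcp_rot: [3.14, 0.0, -2.923]
force: [-0.9, -0.4, -2.0]
opening: 0.0131
finger_force: 58.9
t 9.25 pos [0.5584 0.1384 0.1602] rot [ 1.7989e+02  2.0000e-02 -1.6748e+02] F [-0.9  -0.4  -2.01] op 13.1
shift [ 0.4 -4.7 50.2] turn -10.08
```

```bash
python3 -m pendant '[[[0,0,6],0],[[0,0,16],0],[[0,0,28],0],[[0,0,38],0],[[0,0,45],0],[[0,0,48],0],[[0,0,48],0],[[0,0,48],0]]'
python3 - <<'E'
from h import *
k=calibration('wrist');im,d=get_image('wrist');i2,d2=get_image('scene')
rows([.559,.1338,.0956],202.6)
P=cloud('wrist',d,k)
for lo,hi in((.135,.165),(.125,.15),(.064,.073)):
    m=(abs(P[...,0]-.559)<.035)&(abs(P[...,1]-.134)<.035)&(P[...,2]>lo)&(P[...,2]<hi)&(d>0)
    Q=P[m]
    if len(Q)>5:print(lo,len(Q),Q.mean(0),cv2.minEnclosingCircle((Q[:,:2]*1000).astype(np.float32)),cv2.minAreaRect((Q[:,:2]*1000).astype(np.float32)))
cv2.imwrite('pics/p1.png',cv2.hconcat([cv2.resize(im[110:270,170:340],(400,400)),cv2.resize(i2[140:220,190:270],(400,400))]))
E
```

```text
t: 9.92
ee_pos: [0.5582, 0.1334, 0.112]
tcp_rot: [3.142, -0.0, -2.93]
force: [0.4, 0.5, -2.1]
opening: 0.0133
finger_force: 58.9
t 10.02 pos [0.5589 0.1337 0.113 ] rot [-1.7999e+02  8.0000e-02 -1.6787e+02] F [-0.23 -0.02 -1.36] op 13.1
shift [-0.1  0.1 17.4] turn -10.47
0.135 1464 [0.54694999 0.13203416 0.1515435 ] ((551.166015625, 132.91128540039062), 20.09904670715332) ((549.4646606445312, 132.5661163330078), (14.842508316040039, 40.19672775268555), 11.468182563781738)
0.125 661 [0.54685752 0.1320432  0.14237893] ((555.3793334960938, 133.8424835205078), 16.432300567626953) ((549.4512939453125, 132.63206481933594), (14.842508316040039, 32.84493637084961), 11.468182563781738)
0.064 3345 [0.55105185 0.13166569 0.06889598] ((558.9456787109375, 133.3091583251953), 32.06112289428711) ((553.3331298828125, 131.8994140625), (51.446231842041016, 63.356239318847656), 15.622007369995117)
```

View pics/p1.png

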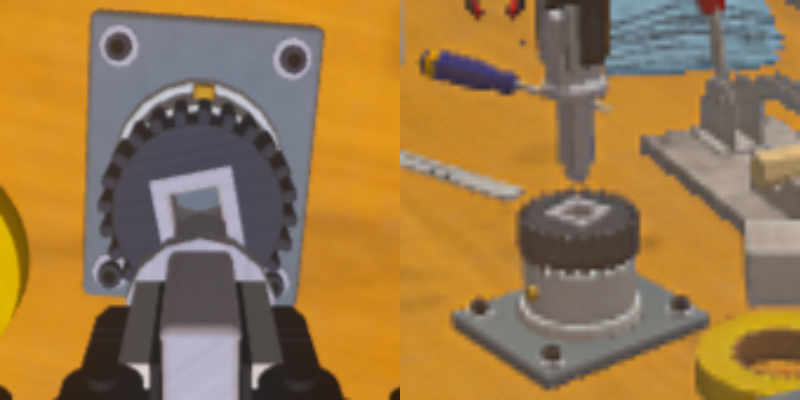

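Arbor hangs upright above the bush (nose at right-half (580,180), hole below it). Nose down into the hole, gently.

```bash
python3 -m pendant '[[[0,0,3],0],[[0,0,7],0],[[0,0,11],0],[[0,0,15],0],[[0,0,18],0],[[0,0,20],0],[[0,0,22],0],[[0,0,22],0]]'
python3 -m pendant '[[[0,0,0.5],0],[[0,0,1],0],[[0,0,1.5],0],[[0,0,2],0],[[0,0,2.5],0],[[0,0,3],0],[[0,0,3.5],0],[[0,0,4],0]]'
python3 -c "
from h import *
rows([.559,.1336,.0856],202.6);print(arm.state()['wrist_torque'])"
```

```text
t: 10.68
ee_pos: [0.5581, 0.1337, 0.0896]
tcp_rot: [-3.141, -0.001, -2.929]
force: [0.5, -0.2, -2.1]
opening: 0.0131
finger_force: 58.9
t: 11.35
ee_pos: [0.5584, 0.1338, 0.0862]
tcp_rot: [-3.141, 0.0, -2.929]
force: [-0.0, 0.1, -1.6]
opening: 0.0132
finger_force: 58.9
t 11.35 pos [0.5584 0.1338 0.0862] rot [-1.7999e+02  1.0000e-02 -1.6785e+02] F [-0.05  0.11 -1.61] op 13.2
shift [-0.5 -0.3  0.6] turn -10.45
[-0.12980152 -0.07375021  0.01063647]
```

```bash
python3 -m pendant '[[[0,0,0.3],0],[[0,0,0.6],0],[[0,0,0.9],0],[[0,0,1.2],0],[[0,0,1.5],0],[[0,0,1.5],0],[[0,0,1.5],0],[[0,0,1.5],0]]'
```

```text
t: 12.02
ee_pos: [0.5586, 0.1338, 0.0854]
tcp_rot: [-3.141, 0.001, -2.929]
force: [-1.1, -0.1, 2.2]
opening: 0.0129
finger_force: 59.4
```

Light contact, about 4 N, with the square resting on the bush. Turning under that pressure.

```bash
python3 -m pendant '[[[0,0,0.5],-1],[[0,0,0.5],-2],[[0,0,0.5],-3],[[0,0,0.5],-4],[[0,0,0.5],-5],[[0,0,0.5],-6],[[0,0,0.5],-7],[[0,0,0.5],-7]]'
python3 -c "
from h import *
rows([.559,.1336,.0856],202.6);print(arm.state()['wrist_torque'])"
```

```text
t: 12.68
ee_pos: [0.5592, 0.1336, 0.0852]
tcp_rot: [-3.141, 0.002, -2.806]
force: [-1.7, -0.9, 5.9]
opening: 0.0131
finger_force: 59.9
t 12.68 pos [0.5592 0.1336 0.0852] rot [-1.7994e+02  1.0000e-01 -1.6078e+02] F [-1.71 -0.9   5.89] op 13.1
shift [ 0.2  0.  -0.4] turn -3.38
[-0.35250232  0.1615563  -0.01539667]
```

```bash
python3 -m pendant '[[[0,0,0],-0.5],[[0,0,0],-1],[[0,0,0],-1.5],[[0,0,0],-2],[[0,0,0],-2.5],[[0,0,0],-3],[[0,0,0],-3.5],[[0,0,0],-3.5]]'
python3 -m pendant '[[[0,0,0.5],0],[[0,0,1],0],[[0,0,1],0],[[0,0,1],0],[[0,0,1],0],[[0,0,1],0],[[0,0,1],0],[[0,0,1],0]]'
```

```text
t: 13.35
ee_pos: [0.5584, 0.1333, 0.0832]
tcp_rot: [-3.141, -0.001, -2.746]
force: [0.5, -2.0, -0.7]
opening: 0.0133
finger_force: 58.8
t: 14.02
ee_pos: [0.5584, 0.1334, 0.083]
tcp_rot: [-3.141, -0.0, -2.746]
force: [2.3, -4.9, -2.0]
opening: 0.0128
finger_force: 58.8
```

It dropped in. There's a small side force (-y), so ease 0.6 mm that way and slide down.

```bash
python3 -m pendant '[[[0,-0.3,0.5],0],[[0,-0.6,1],0],[[0,-0.6,2],0],[[0,-0.6,3],0],[[0,-0.6,4],0],[[0,-0.6,5],0],[[0,-0.6,6],0],[[0,-0.6,6],0]]'
python3 -c "
from h import *
rows([.559,.1336,.0456],202.6);print(arm.state()['wrist_torque'])"
```

```text
t: 14.68
ee_pos: [0.5586, 0.1334, 0.0769]
tcp_rot: [3.141, 0.0, -2.746]
force: [1.5, -3.9, -0.6]
opening: 0.013
finger_force: 59.3
t 14.68 pos [0.5586 0.1334 0.0769] rot [ 179.99    0.   -157.34] F [ 1.46 -3.86 -0.57] op 13.0
shift [-0.4  0.  31.3] turn 0.06
[-1.014564   -0.38969052 -0.00555477]
```

```bash
python3 -m pendant '[[[0,-0.3,1],0],[[0,-0.5,3],0],[[0,-0.5,5],0],[[0,-0.5,7],0],[[0,-0.5,9],0],[[0,-0.5,11],0],[[0,-0.5,13],0],[[0,-0.5,14],0]]'
python3 -m pendant '[[[0,0,1],0],[[0,0,3],0],[[0,0,5],0],[[0,0,7],0],[[0,0,9],0],[[0,0,11],0],[[0,0,12.5],0],[[0,0,13],0]]'
python3 -c "
from h import *
rows([.559,.1336,.0456],202.6);print(arm.state()['wrist_torque'])"
```

```text
t: 15.35
ee_pos: [0.5584, 0.1331, 0.0626]
tcp_rot: [3.141, -0.001, -2.746]
force: [0.7, -1.1, -1.2]
opening: 0.0129
finger_force: 59.1
t: 16.02
ee_pos: [0.5583, 0.133, 0.0496]
tcp_rot: [3.141, -0.001, -2.746]
force: [0.9, -0.4, -1.7]
opening: 0.013
finger_force: 59.0
t 16.02 pos [0.5583 0.133  0.0496] rot [ 1.7996e+02 -5.0000e-02 -1.5734e+02] F [ 0.93 -0.43 -1.7 ] op 13.0
shift [-0.9  0.3  4. ] turn 0.06
[-0.05248015 -0.02344919 -0.00192238]
```

```bash
python3 -m pendant '[[[0,0,0.6],0],[[0,0,1.2],0],[[0,0,1.8],0],[[0,0,2.4],0],[[0,0,3],0],[[0,0,3.4],0],[[0,0,3.6],0],[[0,0,3.6],0]]'
python3 -m pendant '[[[0,0,0.2],0],[[0,0,0.4],0],[[0,0,0.6],0],[[0,0,0.8],0],[[0,0,0.8],0],[[0,0,0.8],0],[[0,0,0.8],0],[[0,0,0.8],0]]'
```

```text
t: 16.68
ee_pos: [0.5587, 0.1328, 0.0466]
tcp_rot: [3.142, -0.0, -2.746]
force: [-0.5, 0.4, -2.1]
opening: 0.0129
finger_force: 59.0
t: 17.35
ee_pos: [0.5588, 0.1328, 0.0458]
tcp_rot: [-3.142, -0.0, -2.746]
force: [-0.4, 0.4, -1.5]
opening: 0.0129
finger_force: 59.0
```

```bash
python3 -m pendant '[[[0,0,0.2],0],[[0,0,0.4],0],[[0,0,0.6],0],[[0,0,0.8],0],[[0,0,1],0],[[0,0,1.2],0],[[0,0,1.2],0],[[0,0,1.2],0]]'
```

```text
t: 18.02
ee_pos: [0.5589, 0.1328, 0.0456]
tcp_rot: [-3.141, 0.001, -2.746]
force: [-3.2, -0.7, 5.1]
opening: 0.0131
finger_force: 60.1
```

The collar is seated at exactly the predicted height (0.0456). Relieve the push, open, and back off straight up.

```bash
python3 -m pendant '[[[0,0,-0.5],0],[[0,0,-0.8],0],[[0,0,-0.8],0],[[0,0,-0.8],0],[[0,0,-0.8],0],[[0,0,-0.8],0],[[0,0,-0.8],0],[[0,0,-0.8],0]]'
python3 -m pendant '[[[0,0,0],0],[[0,0,0],0],[[0,0,0],0],[[0,0,0],0],[[0,0,0],0],[[0,0,0],0],[[0,0,0],0],[[0,0,0],0]]' 40
python3 -m pendant '[[[0,0,-2],0],[[0,0,-8],0],[[0,0,-18],0],[[0,0,-32],0],[[0,0,-48],0],[[0,0,-65],0],[[0,0,-80],0],[[0,0,-90],0]]'
python3 -m pendant '[[[5,0,-10],0],[[20,0,-20],0],[[40,0,-30],0],[[60,0,-40],0],[[80,0,-40],0],[[90,0,-40],0],[[90,0,-40],0],[[90,0,-40],0]]'
python3 - <<'E'
from h import *
k=calibration('wrist');im,d=get_image('wrist');i2,d2=get_image('scene');get_image('top')
rows([.559,.1336,.0456],202.6)
for n,dd,kk in(('wrist',d,k),('scene',d2,calibration('scene'))):
    P=cloud(n,dd,kk)
    for lo,hi in((.108,.125),(.073,.085)):
        m=(abs(P[...,0]-.559)<.03)&(abs(P[...,1]-.134)<.03)&(P[...,2]>lo)&(P[...,2]<hi)&(dd>0)
        Q=P[m]
        if len(Q)>5:print(n,lo,len(Q),Q.mean(0).round(4),np.percentile(Q[:,2],[10,50,90]).round(4))
from bench import recognise
for n in('round_arbor','v_block','tape_roll','square_arbor'):print(n,[np.round(r['xyz'],3) for r in recognise(n,'top')[:2]])
cv2.imwrite('pics/f1.png',cv2.hconcat([cv2.resize(im,(400,400)),cv2.resize(i2[130:280,180:330],(400,400))]))
E
```

```text
t: 18.68
ee_pos: [0.5589, 0.1328, 0.0456]
tcp_rot: [-3.141, 0.0, -2.746]
force: [-2.4, -1.0, 3.6]
opening: 0.0131
finger_force: 59.8
t: 19.35
ee_pos: [0.5588, 0.1328, 0.0454]
tcp_rot: [-3.142, 0.0, -2.746]
force: [-0.5, -1.0, 0.0]
opening: 0.0401
finger_force: 0.0
t: 20.02
ee_pos: [0.5601, 0.133, 0.1388]
tcp_rot: [-3.14, 0.004, -2.746]
force: [0.8, 0.4, 0.5]
opening: 0.04
finger_force: 0.0
t: 20.68
ee_pos: [0.4755, 0.0981, 0.1758]
tcp_rot: [-3.141, 0.001, -2.747]
force: [-0.4, 0.6, 0.3]
opening: 0.0398
finger_force: 0.0
t 20.83 pos [0.4761 0.0983 0.1752] rot [ 1.7999e+02 -1.0000e-02 -1.5734e+02] F [ 0.66  1.2  -0.04] op 40.1
shift [-90.1   0.6 129.6] turn 0.06
wrist 0.108 509 [0.5577 0.1333 0.1135] [0.1121 0.1137 0.1146]
wrist 0.073 457 [0.5555 0.1325 0.0764] [0.075  0.076  0.0782]
scene 0.108 43 [0.5568 0.1295 0.1128] [0.1094 0.1132 0.1149]
scene 0.073 64 [0.5555 0.1255 0.0782] [0.0739 0.0773 0.0829]
round_arbor [array([ 0.467, -0.282,  0.127])]
v_block [array([0.679, 0.115, 0.034])]
tape_roll [array([0.615, 0.029, 0.021])]
square_arbor [array([ 0.59 , -0.124,  0.084])]
```

View pics/f1.png

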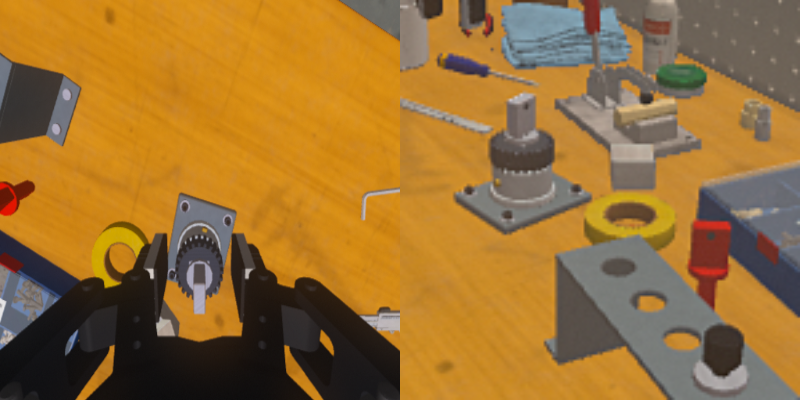

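The arbor stands upright in the gear: head top at 0.114 (expected 0.115), collar top at about 0.076 (expected 0.077), so the collar is on the bush. The gripper is clear and the bystanders are unmoved.

```bash
python3 -c "
from bench import workorder
print(workorder.hand_in())"
```

```text
the job is handed in; nothing more can be done
None
```

The square arbor is fully home in the gear with its collar seated flat, the gripper is clear, the bystanders show no movement, and the job was handed in at about 21 s; the hand-in returned no verdict.

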